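# Isolate the bench, then open the safety-capped cleaner

### The job

The flammable flux cleaner may only be opened once the bench is isolated. First pull the black isolator plug straight up out of its grey socket block (it comes free with a click) and drop it into the plastic tub. Then press the ribbed safety cap of the cleaner bottle down, twist it anticlockwise (seen from above) about a quarter turn while pressed, lift it off, and finish still holding the cap in the gripper, upright and clear above the middle of the bottle's mouth, roughly 5 to 10 cm up. Do not knock over or shove anything else.

Things in the scene. Friction and masses are not known exactly. Their poses are not given: they have to be found in the camera images.
- bottle: Amber cleaner bottle 68 mm in diameter, clamped in a dark round spill stand 110 mm in diameter; fixed to the worktop, does not move. Origin: centre of the stand's underside, z up along the bottle's axis. The shoulder ends 111 mm up, the mouth is 138 mm up, the closed cap reaches from 122 to 149 mm up.
- bottle_mouth (a point): Centre of the bottle's mouth, 138 mm above the worktop, on the bottle's axis.
- cap: White ribbed round push-and-turn cap, 44 mm in diameter over the ribs, 27 mm high, 30 g. Origin: centre of its lower rim, z up. Round: grip it across the sides at any yaw. Closed, a spring pushes it up (about 6 N) into a bayonet lock with about 1 mm of sideways play; it turns neither clockwise nor without being pressed.
- cap_top (a point): Centre of the cap's top face, 27 mm above the cap's origin. Press the cap down 4 mm or more (about 9 N; hard stop after 6.5 mm, about 11 N), then it turns anticlockwise seen from above; after 50 degrees it is free to be lifted straight up, and stays free up to about 135 degrees.
- liner (a joint): Sprung liner in the bottle's mouth that the closed cap rests on: 0 with the cap closed, grows to 0.0065 m as the cap is pressed down; -0.004 with the cap off.
- socket: Grey isolator socket block 70 x 62 x 36 mm (x, y, z) with the slot in the middle of its top, 10 mm (x) x 18 mm (y) and 24 mm deep; fixed to the worktop. Origin: centre of its underside. Plugged in, the plug's flange rests on its top and the plug's tip is 14 mm above the worktop. A sprung detent holds the plug: pull straight up with about 8 to 16 N; it lets go within 10 mm and is out after 22 mm.
- plug: Black isolator plug with a brass blade, 58 mm tall, 40 g. Origin: centre of the blade's tip, z up towards the grip. Blade 8 x 16 mm (x, y), 22 mm long; flange 22 x 30 mm from 22 to 26 mm up; above it the flat grip, 12 mm thick along x, 26 mm wide along y, up to 58 mm.
- plug_grip (a point): Middle of the plug's grip, 46 mm above its tip: pinch here across the 12 mm thickness (x axis of the plug).
- plug_mid (a point): Middle of the plug's length, 29 mm above its tip.
- tub: Open round plastic tub, 65 mm across the rim, 54 mm at the floor, 47 mm high, walls about 4 mm, loose, 150 g. Origin: centre of its underside.
- glue_bottle: Bystander: small white dispensing bottle with a red tip, 36 mm in diameter, 105 mm high. Origin: centre of its underside.
- power_module: Bystander: green circuit board with a battery pack, 58 x 94 x 38 mm. Origin: centre of its underside.
- flux_tin: Bystander: round yellow tin, 45 mm in diameter, 22 mm high. Origin: centre of its underside.
Not all that is in view belongs to the job. What is shaped like the cap but purple is not meant.

How it is judged:
By the outcome, as a careful person would: the job done as asked, in the order asked, and still so for the second after the job is handed in, while the arm keeps its last pose, push and grip.
It also fails if it takes over 54 s, if anything falls off the work surface, if the arm or the gripper's body presses on something with over 40 N, if the wrist force passes 120 N, or if a joint passes its speed limit or range.

### The arm

A 6-joint arm with a two-finger parallel gripper is mounted at the origin on a cart in front of the work surface, level with it; the furniture and walls round the work are solid. World frame = base frame: x ahead of the robot, y to its left, z up, the work surface at z = 0. Lengths are in m, angles in degrees, forces in N, time in s.
With the tool pointing down it reaches from about 0.4 to 0.825 m from the base axis. Payload 7 kg.
Tool frame: the origin (TCP) lies midway between the tips of the shut fingers; the grasp point (between the pads) lies 19 mm behind it; z points along the fingers, y is the direction in which the jaws open and shut (so a half turn about z gives the same grasp; the last joint's range is limited). The gripper opens to 88 mm and grips with 3 to 60 N. Pads are 19 mm wide; open, the fingers measure 130 mm over their backs; the gripper's body (78 mm by 193 mm) begins 47 mm behind the grasp point.
Start: joints at [-54.826, 20.546, 0.682, 0, -70.136, -16.507], TCP at [0.216, -0.639, 0.227] pointing down, gripper open.
Joint ranges: [-176.03, 176.03], [-82.01, 121.73], [-58.28, 71.71], [-173.87, 95.51], [-174.79, -0.11], [-173.66, 173.66]. Speed limits (degrees/s): [136.94, 136.94, 172.46, 180, 180, 180].

### API

Orientations are given as [roll, pitch, yaw] about the fixed x, y, z axes, in that order (R = Rz(yaw) Ry(pitch) Rx(roll)).
In Python, from plant import sensors, cams, job gives the robot as it stands.
- The arm moves only by the tool move_arm, never from a script. Its argument "commands" is a list of rows, each a list of 7 numbers: the finger opening in cm, from 0 to 8.76, then the shift along the tool's x, y, z in cm, then the turn, a rotation vector about the tool's x, y, z in rad. In form: [[hand, x, y, z, wx, wy, wz], ...]. A call has exactly 8 rows; each row is the pose to reach, as a shift and turn from the pose commanded when the call began, along the tool's axes at that moment; what a row does not reach only later rows make up. A row lasts 1/8 s, in which the tool goes at most 62.5 mm and 10.7 degrees, less where a joint would pass 70% of its speed; a pose out of reach is approached as far as the arm can. A call with a gripper value outside its range is refused whole. The fingers move at their own pace and stop on an object; the grip force is fixed at half the most. Time passes only in rows, so rows that repeat a pose let the fingers close, or fill a call up. It gives the time, the measured TCP pose, the force and the opening at its end, in the units of the state.
- sensors.get_obs(): the state, without advancing time (a new reading comes with each control period).
- cams.snapshot(name): name is "scene" or "top" or "wrist"; returns a dict with "frame" (400x640x3 uint8, red, green, blue), "camera_matrix" (3x3 intrinsics, pixels), "R" (3x3) and "t" (3): a world point X has camera coordinates R X + t. Camera axes: x right, y down, z forward; pixel columns grow to the right and rows downward; lengths in m; the calibration is good to about 2 mm. The wrist camera is an equidistant fisheye: a pixel r from the principal point sees the ray r / f radians off the axis. A picture is of the moment at which its call begins. There is no depth.
- job.close_job(): hands the job in, once; it reports no verdict.
The state is a dict: "clock": time; "joint_pos": joint angles; "qvel": joint speeds; "tau": joint torques, N m; "tool_pos": TCP position; "orientation": TCP orientation; "force": force on the tool from outside, world axes, zero at the start; "moment": the same for the moment, N m; "opening": finger opening in m.
Only numpy, scipy, OpenCV 4.12 (cv2) and the standard library are available. Lean on these libraries where they do the work, as an engineer would, in place of code of your own. Each camera call takes 0.05 s, during which the arm holds its last target.

## Working session

There is one attempt and no reset: what is moved stays moved. The work goes in short steps, Python scripts to look and compute and a tool call to move; the robot and the scene stay as the last step left them, time stands still between calls to the robot, and variables do not carry over. Pictures are saved under pics/ and viewed, and the job is handed in when it is done.

Besides the shell and the picture viewer there is one more tool, called after "Call:" in YAML: its name, and indented under it one key for each argument. move_arm: Moves the arm, as the interface text tells. Its arguments: {"type":"object","properties":{"commands":{"type":"array"}},"required":["commands"]}

```bash
mkdir -p pics; ls; python3 - <<'E'
from plant import sensors,cams
import cv2
print(sensors.get_obs())
for n in ["scene","top","wrist"]:
    s=cams.snapshot(n); cv2.imwrite(f"pics/a_{n}.png",s["frame"][:,:,::-1]); print(n,s["camera_matrix"],s["R"],s["t"])
E
```

```text
pics
{'clock': 0.0, 'joint_pos': array([-5.48268394e+01,  2.05912918e+01,  6.33852997e-01, -2.04955312e-02,
       -7.01374665e+01, -1.65077700e+01]), 'qvel': array([ 0.00187408,  0.00905544, -0.18535557, -0.03671292, -0.02543093,
        0.00060325]), 'tau': array([ 2.29201636e-03, -5.82713521e+01,  2.93057370e+01,  6.99725837e+00,
        6.87906679e-03, -1.13666247e-04]), 'tool_pos': array([ 0.21585034, -0.63902857,  0.22562375]), 'orientation': array([ 1.79903531e+02, -8.49660010e-03, -1.61341582e+02]), 'force': array([-0.30589538,  0.08395633,  0.28480172]), 'moment': array([ 0.02648042, -0.01132707,  0.01492338]), 'opening': 0.08768061704421214}
scene [[489.16541252   0.         319.90444817]
 [  0.         489.16541252 203.83603846]
 [  0.           0.           1.        ]] [[-0.81146089 -0.58397851 -0.02236815]
 [-0.36072625  0.5306223  -0.76701796]
 [ 0.45979104 -0.61433629 -0.64123562]] [0.40909336 0.26118669 1.01876958]
top [[453.09490929   0.         315.53660164]
 [  0.         453.09490929 200.10154577]
 [  0.           0.           1.        ]] [[-0.01000339 -0.99989485  0.0104985 ]
 [-0.99649255  0.00909593 -0.0831857 ]
 [ 0.08308146 -0.01129381 -0.99647876]] [0.03239075 0.50768635 1.1409311 ]
wrist [[309.70691629   0.         318.99572951]
 [  0.         309.70691629 204.77850119]
 [  0.           0.           1.        ]] [[-3.20260841e-01  9.47329360e-01  2.79598517e-04]
 [ 9.12937653e-01  3.08555307e-01  2.67092613e-01]
 [ 2.52938403e-01  8.57945609e-02 -9.63670824e-01]] [ 0.67497705 -0.03312579  0.38898751]
```

View pics/a_scene.png

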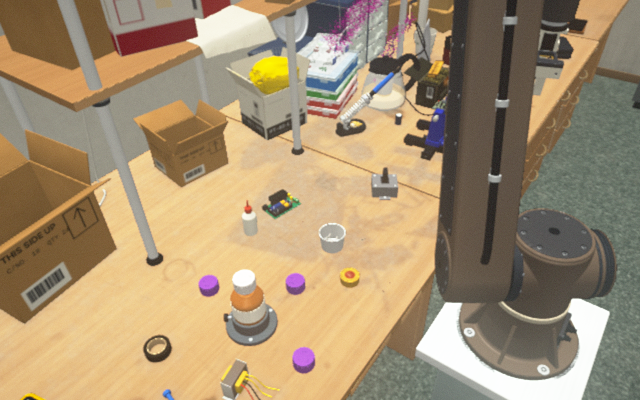

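View pics/a_top.png

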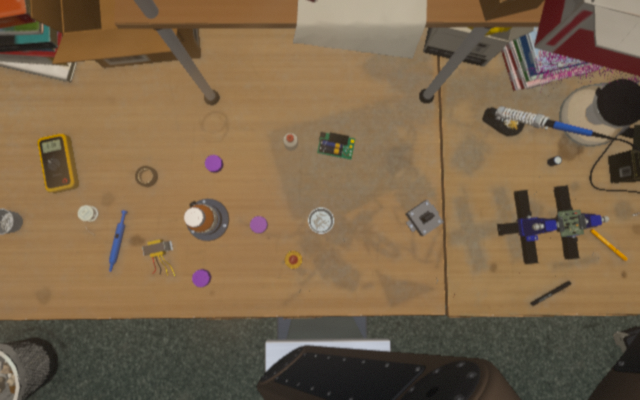

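View pics/a_wrist.png

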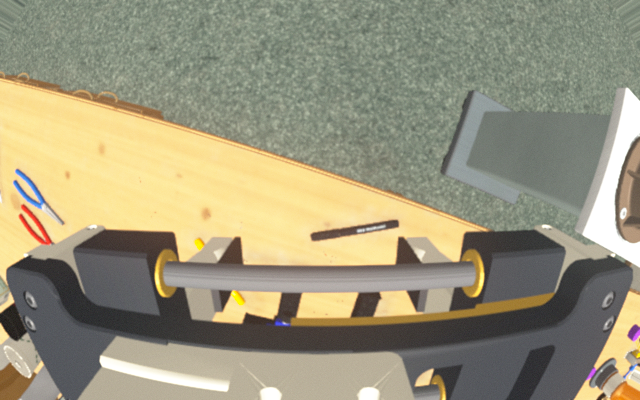

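The scene view shows the white cap on the bottle at (245,283), the plug in its socket at (384,183) and the tub at (332,237). In the top view they are at (194,217), (425,216) and (320,221).

Lookalikes in the top view:
- **Cap:** purple caps at (214,163), (258,225) and (201,278), and a white roll at (88,213). I choose the white cap on the amber bottle at (194,217).
- **Plug:** a small black and white part at (555,160), and a pen at (550,292). I choose the black piece in the grey block at (425,216).
- **Tub:** a bin at (8,220). I choose the one at (320,221).

Next I'll check these in one close crop.

```bash
python3 - <<'E'
import cv2,numpy as np
t=cv2.imread("pics/a_top.png"); s=cv2.imread("pics/a_scene.png")
def c(im,x,y,w=32,h=32): return cv2.resize(im[y-h:y+h,x-w:x+w],(266,266),interpolation=cv2.INTER_CUBIC)
o=np.vstack([np.hstack([c(t,424,217),c(t,320,221),c(t,200,217)]),np.hstack([c(s,384,185),c(s,332,237),c(s,247,300,45,45)])])
cv2.imwrite("pics/b.png",o)
E
```

```text
(no output)
```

View pics/b.png

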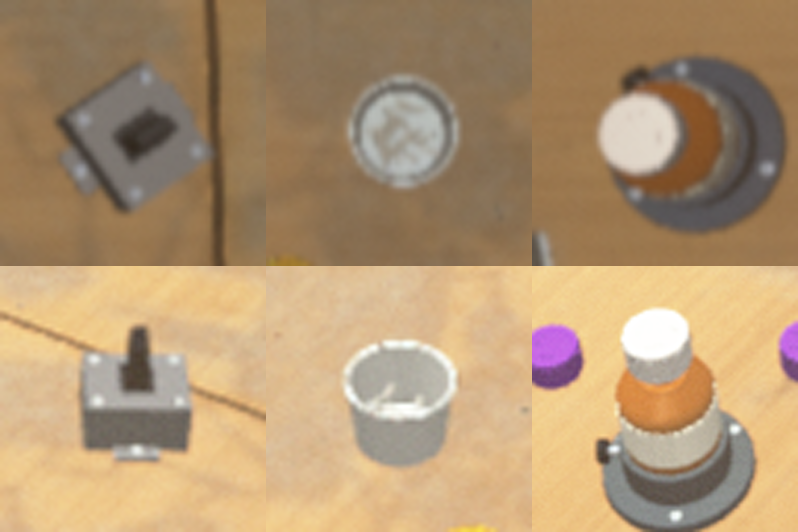

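The crops confirm the black plug in the grey socket, the empty tub and the white cap on the amber bottle. Next I'll measure them.

```bash
cat > h.py <<'E'
import numpy as np,cv2
from plant import sensors,cams
def ray(s,uv,fish=False):
    K=s["camera_matrix"];R=s["R"];t=s["t"];x=(uv[0]-K[0,2])/K[0,0];y=(uv[1]-K[1,2])/K[1,1]
    if fish:
        r=np.hypot(x,y); d=np.array([x/r*np.sin(r),y/r*np.sin(r),np.cos(r)]) if r>0 else np.array([0,0,1.])
    else: d=np.array([x,y,1.])
    return -R.T@t, R.T@d
def onz(s,uv,z,fish=False):
    o,d=ray(s,uv,fish); return o+d*(z-o[2])/d[2]
def proj(s,X,fish=False):
    K=s["camera_matrix"];c=s["R"]@np.array(X)+s["t"]
    if fish:
        r=np.hypot(c[0],c[1]);th=np.arctan2(r,c[2]);k=th/r if r>0 else 0
        return np.array([K[0,0]*c[0]*k+K[0,2],K[1,1]*c[1]*k+K[1,2]])
    return np.array([K[0,0]*c[0]/c[2]+K[0,2],K[1,1]*c[1]/c[2]+K[1,2]])
E
python3 - <<'E'
from h import *
top=cams.snapshot("top");sc=cams.snapshot("scene")
P=[onz(top,(392+a/4.16-.5,185+b/4.16-.5),.036) for a,b in[(147,76),(200,152),(134,190),(84,120)]]
for p in P: print(p.round(4))
print("sock",np.mean(P,0), [np.linalg.norm(P[i]-P[(i+1)%4]).round(4) for i in range(4)],[np.degrees(np.arctan2(*(P[(i+1)%4]-P[i])[1::-1])).round(1) for i in range(4)])
P=[onz(sc,(352+a/4.16-.5,153+b/4.16-.5),.036) for a,b in[(93,361),(175,359),(181,401),(90,401)]]
for p in P: print(p.round(4))
print("sock",np.mean(P,0), [np.linalg.norm(P[i]-P[(i+1)%4]).round(4) for i in range(4)],[np.degrees(np.arctan2(*(P[(i+1)%4]-P[i])[1::-1])).round(1) for i in range(4)])
P=[onz(top,u,.047) for u in [(320.2,221)]]; print("tubtop",P, "scene",onz(sc,(332,230.5),.047))
# cap
for s,roi,n in[(top,(175,195,215,240),"top"),(sc,(230,265,262,292),"sc")]:
    f=s["frame"].astype(int);m=((f.min(2)>150)&(f.max(2)-f.min(2)<40)).astype(np.uint8)
    mm=np.zeros_like(m);x0,y0,x1,y1=roi;mm[y0:y1,x0:x1]=m[y0:y1,x0:x1]
    ys,xs=np.nonzero(mm);c=(xs.mean(),ys.mean());print(n,len(xs),c,xs.min(),xs.max(),ys.min(),ys.max(),onz(s,c,.149))
# stand in top
f=top["frame"].astype(int)
g=np.zeros((400,640),np.uint8)
print("stand",onz(top,(211.5,219.2),.01))
for n,u in dict(p1=(214,163),p2=(258,225),p3=(201,278),glue=(290,141),tin=(294,260),pcb=(337,145)).items(): print(n,onz(top,u,.02).round(3))
E
```

```text
[ 0.4974 -0.2545  0.036 ]
[ 0.4507 -0.2854  0.036 ]
[ 0.4281 -0.2445  0.036 ]
[ 0.4709 -0.2153  0.036 ]
sock [ 0.46175986 -0.24994605  0.036     ] [np.float64(0.0559), np.float64(0.0468), np.float64(0.0518), np.float64(0.0473)] [np.float64(-146.5), np.float64(119.0), np.float64(34.3), np.float64(-56.0)]
[ 0.3647 -0.0308  0.036 ]
[ 0.3263 -0.0591  0.036 ]
[ 0.3068 -0.031   0.036 ]
[ 0.3493 -0.0018  0.036 ]
sock [ 0.33675802 -0.03070183  0.036     ] [np.float64(0.0476), np.float64(0.0343), np.float64(0.0515), np.float64(0.0328)] [np.float64(-143.6), np.float64(124.8), np.float64(34.5), np.float64(-62.1)]
tubtop [array([0.45332624, 0.01670465, 0.047     ])] scene [0.45903231 0.01035649 0.047     ]
top 266 (np.float64(193.18045112781954), np.float64(216.66917293233084)) 185 202 208 226 [0.46213643 0.30680504 0.149     ]
sc 410 (np.float64(243.80975609756098), np.float64(280.2317073170732)) 232 255 270 291 [0.45682698 0.31102453 0.149     ]
stand [0.46201536 0.29563701 0.01      ]
p1 [0.606 0.288 0.02 ]
p2 [0.446 0.175 0.02 ]
p3 [0.313 0.319 0.02 ]
glue [0.662 0.092 0.02 ]
tin [0.356 0.084 0.02 ]
pcb [ 0.651 -0.03   0.02 ]
```

```bash
python3 - <<'E'
from h import *
top=cams.snapshot("top");sc=cams.snapshot("scene")
P=[onz(sc,(352+a/4.16-.5,153+(b-266)/4.16-.5),.036) for a,b in[(93,361),(175,359),(181,401),(90,401)]]
for p in P: print(p.round(4))
print("sock",np.mean(P,0), [np.linalg.norm(P[i]-P[(i+1)%4]).round(4) for i in range(4)],[np.degrees(np.arctan2(*(P[(i+1)%4]-P[i])[1::-1])).round(1) for i in range(4)])
# black plug masks
f=top["frame"].astype(int);ys,xs=np.nonzero(f[205:230,412:440].max(2)<70);print("plug px",xs.mean()+412,ys.mean()+205,len(xs),onz(top,(xs.mean()+412,ys.mean()+205),.06))
print("plug top ctr scene", onz(sc,(352+139/4.16-.5,153+(330-266)/4.16-.5),.072))
def crop(s,x,y,w,h): return cv2.resize(s["frame"][y-h:y+h,x-w:x+w,::-1],None,fx=400/(2*w),fy=400/(2*w),interpolation=cv2.INTER_CUBIC)
cv2.imwrite("pics/c.png",np.hstack([crop(top,424,217,20,20),crop(sc,384,185,20,20)]))
def tri(a,b):
    (o1,d1),(o2,d2)=ray(top,a),ray(sc,b);A=np.stack([d1,-d2],1);k=np.linalg.lstsq(A,o2-o1,rcond=None)[0];p,q=o1+k[0]*d1,o2+k[1]*d2;return (p+q)/2,np.linalg.norm(p-q)
print(tri((193.2,216.7),(243.8,279.0)))
E
```

```text
[ 0.4978 -0.2533  0.036 ]
[ 0.4531 -0.2862  0.036 ]
[ 0.4271 -0.2477  0.036 ]
[ 0.4767 -0.2141  0.036 ]
sock [ 0.46366167 -0.25032208  0.036     ] [np.float64(0.0556), np.float64(0.0465), np.float64(0.0599), np.float64(0.0445)] [np.float64(-143.6), np.float64(124.0), np.float64(34.1), np.float64(-61.6)]
plug px 426.2083333333333 217.13888888888889 72 [ 0.4598791  -0.24569263  0.06      ]
plug top ctr scene [ 0.46686525 -0.2570885   0.072     ]
(array([0.46173986, 0.30717336, 0.14585887]), np.float64(0.0012241985943572968))
```

View pics/c.png

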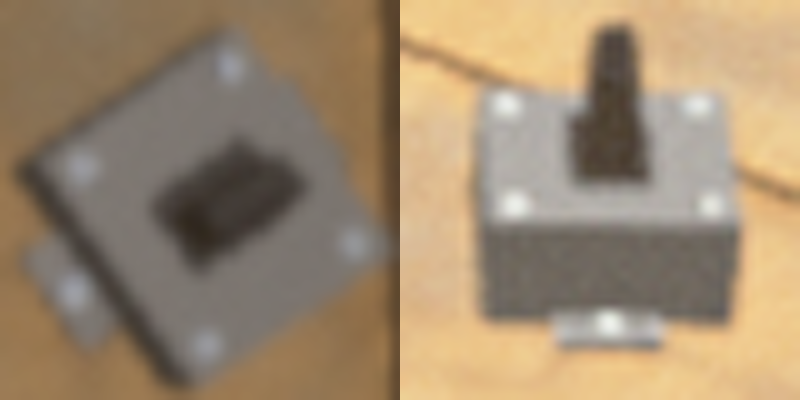

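Call:
move_arm:
  commands:
    - [5, -3.58, 2.9, 0, 0, 0, -0.18]
    - [5, -7.16, 5.8, 0, 0, 0, -0.36]
    - [5, -10.74, 8.7, 0.5, 0, 0, -0.54]
    - [5, -14.32, 11.6, 1, 0, 0, -0.72]
    - [5, -17.9, 14.5, 2, 0, 0, -0.9]
    - [5, -21.48, 17.4, 3, 0, 0, -1.08]
    - [5, -25.06, 20.3, 4, 0, 0, -1.26]
    - [5, -28.64, 23.2, 5, 0, 0, -1.44]

```text
clock: 1.35
tool_pos: [0.4138, -0.3267, 0.1765]
orientation: [-180.0, -0.0, -78.5]
force: [0.9, -0.4, -0.8]
opening: 0.0499
```

Call:
move_arm:
  commands:
    - [5, -2.2, -2.1, 1, 0, 0, -0.13]
    - [5, -4.4, -4.2, 2.5, 0, 0, -0.27]
    - [5, -6.69, -6.37, 4, 0, 0, -0.398]
    - [5, -6.69, -6.37, 5, 0, 0, -0.398]
    - [5, -6.69, -6.37, 5.7, 0, 0, -0.398]
    - [5, -6.69, -6.37, 5.7, 0, 0, -0.398]
    - [5, -6.69, -6.37, 5.7, 0, 0, -0.398]
    - [5, -6.69, -6.37, 5.7, 0, 0, -0.398]

```text
clock: 2.35
tool_pos: [0.4627, -0.2505, 0.12]
orientation: [-180.0, -0.0, -56.1]
force: [0.7, 0.5, 0.1]
opening: 0.0504
```

```bash
python3 - <<'E'
from h import *
w=cams.snapshot("wrist");print(sensors.get_obs()["tool_pos"],sensors.get_obs()["orientation"])
im=w["frame"][:,:,::-1].copy()
cv2.imwrite("pics/d.png",im)
for p in [(.4625,-.25,.036),(.4625,-.25,.072),(.4625,-.25,.12)]: print(proj(w,p,True))
u=proj(w,(.4625,-.25,.05),True).astype(int);h=50
c=im[max(0,u[1]-h):u[1]+h,u[0]-h:u[0]+h];cv2.imwrite("pics/d2.png",cv2.resize(c,None,fx=5.5,fy=5.5,interpolation=cv2.INTER_CUBIC));print(u)
E
```

```text
[ 0.46269618 -0.25037936  0.11998661] [-1.79966727e+02 -3.14440462e-02 -5.60613731e+01]
[318.78337786 211.89862517]
[318.70167457 226.55649897]
[318.54388475 254.99689096]
[318 217]
```

View pics/d.png

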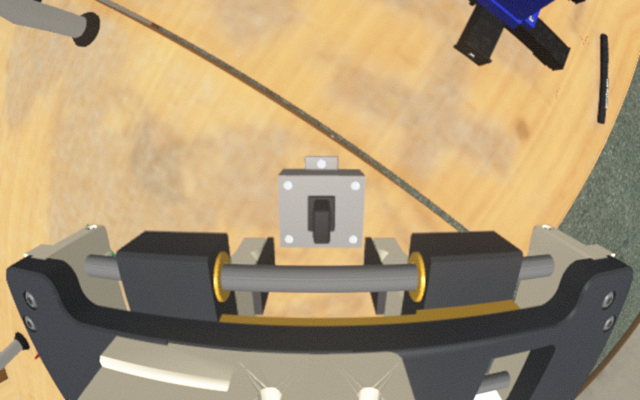

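View pics/d2.png

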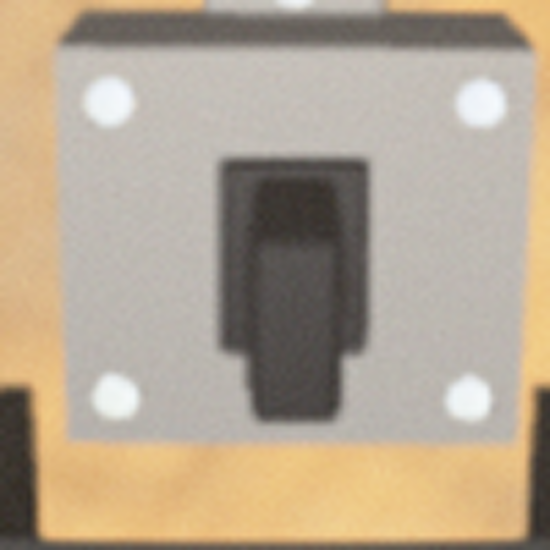

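The wrist view shows the plug dead ahead at (321,220), square to the jaws, with its top at (321,235). I'll refine the position from the screws and the plug's top face.

```bash
python3 - <<'E'
from h import *
w=cams.snapshot("wrist")
q=lambda a,b:(268+a/5.5-.5,167+b/5.5-.5)
P=[onz(w,q(a,b),.036,True) for a,b in[(108,102),(481,104),(468,398),(115,396)]]
print(np.mean(P,0),[(np.linalg.norm(P[i]-P[(i+1)%4]).round(4),np.degrees(np.arctan2(*(P[(i+1)%4]-P[i])[1::-1])).round(1)) for i in range(4)])
P=[onz(w,q(a,b),.072,True) for a,b in[(262,240),(335,240),(339,418),(254,418)]]
print(np.mean(P,0),[(np.linalg.norm(P[i]-P[(i+1)%4]).round(4),np.degrees(np.arctan2(*(P[(i+1)%4]-P[i])[1::-1])).round(1)) for i in range(4)])
E
```

```text
[ 0.46077174 -0.25028854  0.036     ] [(np.float64(0.0543), np.float64(-146.3)), (np.float64(0.0458), np.float64(123.3)), (np.float64(0.054), np.float64(33.6)), (np.float64(0.0458), np.float64(-56.4))]
[ 0.46079138 -0.25102249  0.072     ] [(np.float64(0.0092), np.float64(-146.0)), (np.float64(0.0242), np.float64(125.7)), (np.float64(0.0111), np.float64(33.9)), (np.float64(0.0242), np.float64(-58.7))]
```

Call:
move_arm:
  commands:
    - [4, -0.05, 0.17, 2, 0, 0, 0]
    - [4, -0.05, 0.17, 4, 0, 0, 0]
    - [4, -0.05, 0.17, 6, 0, 0, 0]
    - [4, -0.05, 0.17, 7.6, 0, 0, 0]
    - [4, -0.05, 0.17, 7.6, 0, 0, 0]
    - [0, -0.05, 0.17, 7.6, 0, 0, 0]
    - [0, -0.05, 0.17, 7.6, 0, 0, 0]
    - [0, -0.05, 0.17, 7.6, 0, 0, 0]

```text
clock: 3.45
tool_pos: [0.4613, -0.2506, 0.0442]
orientation: [-180.0, -0.0, -56.0]
force: [-0.4, 0.7, -0.2]
opening: 0.0157
```

Call:
move_arm:
  commands:
    - [0, 0, 0, 0, 0, 0, 0]
    - [0, 0, 0, 0, 0, 0, 0]
    - [0, 0, 0, 0, 0, 0, 0]
    - [0, 0, 0, -0.5, 0, 0, 0]
    - [0, 0, 0, -1, 0, 0, 0]
    - [0, 0, 0, -1.5, 0, 0, 0]
    - [0, 0, 0, -2.5, 0, 0, 0]
    - [0, 0, 0, -4, 0, 0, 0]

```text
clock: 4.45
tool_pos: [0.4608, -0.2506, 0.0844]
orientation: [180.0, 0.0, -56.0]
force: [0.3, -0.3, -1.2]
opening: 0.0119
```

```bash
python3 - <<'E'
from h import *
top=cams.snapshot("top");sc=cams.snapshot("scene");w=cams.snapshot("wrist")
print(onz(top,(320.7,220.5),.047),onz(sc,(331.7,231.7),.047))
cv2.imwrite("pics/e.png",np.hstack([cv2.resize(sc["frame"][130:280,290:440,::-1],(400,400)),cv2.resize(w["frame"][100:300,220:420,::-1],(400,400))]))
E
```

```text
[0.45456254 0.0154421  0.047     ] [0.45720547 0.01428245 0.047     ]
```

View pics/e.png

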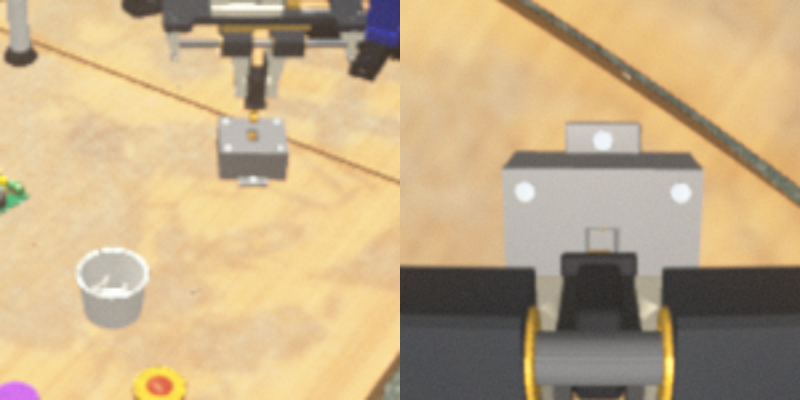

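The left crop shows the plug clear of the slot with its brass blade just above the socket. The tub is at about (0.456, 0.015). I'll carry the plug there.

Call:
move_arm:
  commands:
    - [0, 0, 0, -2.5, 0, 0, 0]
    - [0, -2, -1.3, -4.5, 0, 0, 0]
    - [0, -6.5, -4.2, -4.5, 0, 0, 0]
    - [0, -11, -7.1, -4.5, 0, 0, 0]
    - [0, -15.5, -10.0, -4.5, 0, 0, 0]
    - [0, -20, -12.9, -4.5, 0, 0, 0]
    - [0, -22.3, -14.4, -4.5, 0, 0, 0]
    - [0, -22.3, -14.4, -4.5, 0, 0, 0]

```text
clock: 5.6
tool_pos: [0.4557, 0.0165, 0.1286]
orientation: [-180.0, 0.0, -55.9]
force: [0.2, -0.3, 0.5]
opening: 0.0122
```

```bash
python3 - <<'E'
from h import *
w=cams.snapshot("wrist");sc=cams.snapshot("scene");print(sensors.get_obs()["tool_pos"])
cv2.imwrite("pics/f.png",np.hstack([cv2.resize(sc["frame"][150:300,260:410,::-1],(400,400)),cv2.resize(w["frame"][100:300,220:420,::-1],(400,400))]))
E
```

```text
[0.4554484  0.01491543 0.12838433]
```

View pics/f.png

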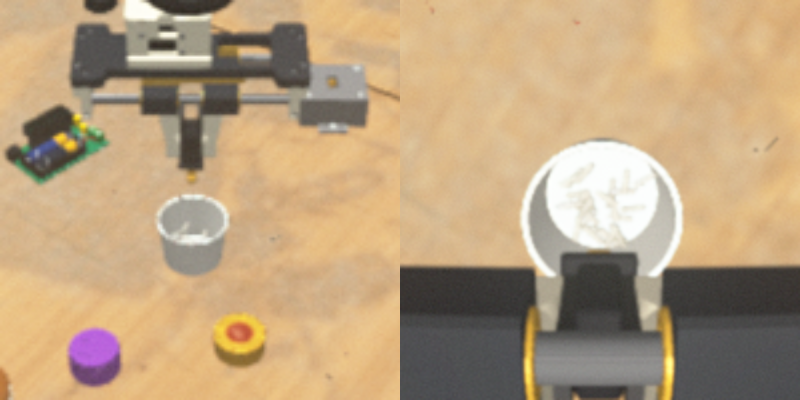

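The plug is centred over the tub in both crops, so I'll lower it and release.

Call:
move_arm:
  commands:
    - [0, 0, 0, 2.5, 0, 0, 0]
    - [0, 0, 0, 5, 0, 0, 0]
    - [0, 0, 0, 7.2, 0, 0, 0]
    - [0, 0, 0, 7.2, 0, 0, 0]
    - [3.5, 0, 0, 7.2, 0, 0, 0]
    - [3.5, 0, 0, 7.2, 0, 0, 0]
    - [3.5, 0, 0, 5, 0, 0, 0]
    - [3.5, 0, 0, -3, 0, 0, 0]

```text
clock: 6.7
tool_pos: [0.454, 0.0141, 0.1405]
orientation: [179.7, 0.1, -56.0]
force: [1.2, 0.4, -1.0]
opening: 0.0346
```

```bash
python3 - <<'E'
from h import *
w=cams.snapshot("wrist");sc=cams.snapshot("scene");print(sensors.get_obs()["tool_pos"])
cv2.imwrite("pics/g.png",np.hstack([cv2.resize(sc["frame"][150:300,260:410,::-1],(400,400)),cv2.resize(w["frame"][100:300,220:420,::-1],(400,400))]))
E
```

```text
[0.45969722 0.01598239 0.14779451]
```

View pics/g.png

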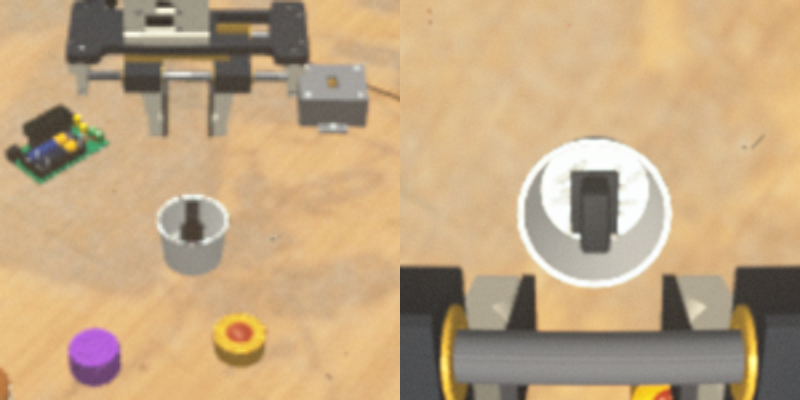

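The plug stands inside the tub at (192,220) in the left crop. Next is the bottle.

```bash
python3 - <<'E'
from h import *
print(sensors.get_obs()["joint_pos"],sensors.get_obs()["orientation"])
E
```

```text
[ 26.73576076   3.72105845 -32.46229349   0.13893988 -53.17452064
   7.24306943] [-179.37721388   -0.19219498  -55.93955983]
```

Call:
move_arm:
  commands:
    - [3.5, 0, 0, -3, 0, 0, 0]
    - [5, -4, -2.8, -5.2, 0, 0, 0]
    - [7, -8.5, -6, -5.2, 0, 0, 0]
    - [7, -13, -9.2, -5.2, 0, 0, 0]
    - [7, -17.5, -12.4, -5.2, 0, 0, 0]
    - [7, -21.5, -15.2, -5.2, 0, 0, 0]
    - [7, -23.9, -16.85, -5.2, 0, 0, 0]
    - [7, -23.9, -16.85, -5.2, 0, 0, 0]

```text
clock: 7.8
tool_pos: [0.4618, 0.3088, 0.1932]
orientation: [-180.0, 0.0, -55.9]
force: [0.2, -0.2, -1.4]
opening: 0.0704
```

Call:
move_arm:
  commands:
    - [7, 0, 0, 0, 0, 0, 0]
    - [7, 0, 0, 0, 0, 0, 0]
    - [7, 0, 0, 0, 0, 0, 0]
    - [7, 0, 0, 0, 0, 0, 0]
    - [7, 0, 0, 0, 0, 0, 0]
    - [7, 0, 0, 0, 0, 0, 0]
    - [7, 0, 0, 0, 0, 0, 0]
    - [7, 0, 0, 0, 0, 0, 0]

```text
clock: 8.8
tool_pos: [0.4618, 0.3072, 0.193]
orientation: [180.0, -0.0, -56.0]
force: [0.5, 0.1, -0.1]
opening: 0.0701
```

```bash
python3 - <<'E'
from h import *
w=cams.snapshot("wrist");print(sensors.get_obs())
im=w["frame"][:,:,::-1].copy();cv2.imwrite("pics/i.png",im)
u=proj(w,(.462,.307,.149),True);print(u,[onz(w,u+np.array(d),.149,True) for d in [(1,0),(0,1)]])
u=u.astype(int);x0,y0=u[0]-55,u[1]-55
cv2.imwrite("pics/i2.png",cv2.resize(im[y0:y0+110,x0:x0+110],(550,550),interpolation=cv2.INTER_CUBIC));print(x0,y0)
E
```

```text
{'clock': 8.85, 'joint_pos': array([ 5.38588054e+01,  1.07117711e+01, -1.74531149e+01, -6.48574328e-04,
       -6.18354384e+01, -1.98793182e+01]), 'qvel': array([ 0.01257254, -0.07929302, -0.04854942,  0.08910612, -0.13022687,
       -0.09828688]), 'tau': array([-7.71249121e-03, -4.28075051e+01,  2.74867433e+01,  6.56455547e+00,
        7.07891188e-03,  3.78065374e-05]), 'tool_pos': array([0.46187997, 0.30723869, 0.19304989]), 'orientation': array([ 1.79999501e+02,  4.27398750e-04, -5.60208189e+01]), 'force': array([-0.4972656 , -0.08805807, -0.55511786]), 'moment': array([ 0.00456409,  0.08382994, -0.06036461]), 'opening': 0.07031717631657096}
[318.83019115 227.41249805] [array([0.46142717, 0.30661361, 0.149     ]), array([0.46158922, 0.30760927, 0.149     ])]
263 172
```

View pics/i.png

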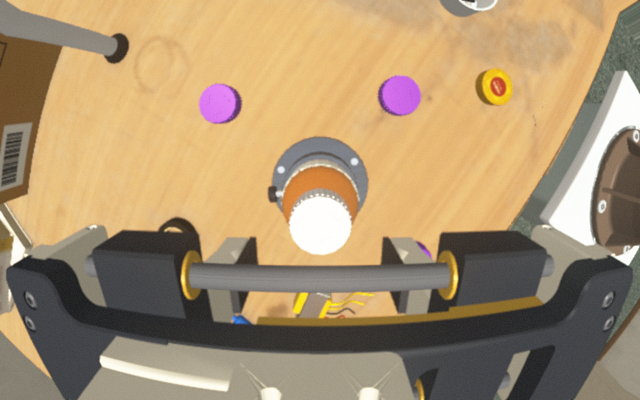

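View pics/i2.png

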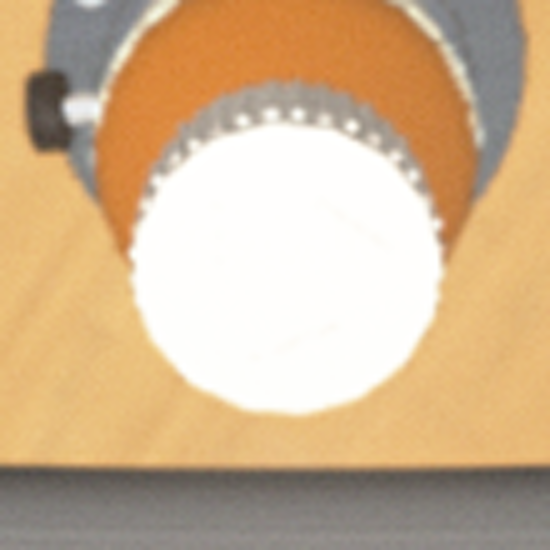

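```bash
python3 - <<'E'
from h import *
w=cams.snapshot("wrist")
m=(w["frame"].min(2)>235).astype(np.uint8);n,l,st,ce=cv2.connectedComponentsWithStats(m)
i=l[225,320];cs,_=cv2.findContours((l==i).astype(np.uint8),cv2.RETR_EXTERNAL,cv2.CHAIN_APPROX_NONE)
c=cs[0][:,0,:].astype(float);P=np.array([onz(w,p,.149,True)[:2] for p in c])
A=np.c_[2*P,np.ones(len(P))];s=np.linalg.lstsq(A,(P**2).sum(1),rcond=None)[0];print(s[:2],np.sqrt(s[2]+s[0]**2+s[1]**2),cv2.minEnclosingCircle(P.astype(np.float32)),st[i])
E
```

```text
[0.46200621 0.30575218] 0.020522470754240813 ((0.4624834358692169, 0.3055223822593689), 0.021409347653388977) [ 290  197   61   57 2691]
```

Call:
move_arm:
  commands:
    - [7, 0.12, 0.07, 2, 0, 0, 0]
    - [7, 0.12, 0.07, 4, 0, 0, 0]
    - [7, 0.12, 0.07, 6, 0, 0, 0]
    - [7, 0.12, 0.07, 7.1, 0, 0, 0]
    - [7, 0.12, 0.07, 7.1, 0, 0, 0]
    - [0, 0.12, 0.07, 7.1, 0, 0, 0]
    - [0, 0.12, 0.07, 7.1, 0, 0, 0]
    - [0, 0.12, 0.07, 7.1, 0, 0, 0]

```text
clock: 9.9
tool_pos: [0.4621, 0.306, 0.1226]
orientation: [-180.0, 0.0, -56.0]
force: [-0.5, 0.3, -0.1]
opening: 0.0452
```

```bash
python3 - <<'E'
from h import *
sc=cams.snapshot("scene");o=sensors.get_obs();print(o["tool_pos"],o["force"],o["opening"])
cv2.imwrite("pics/j.png",cv2.resize(sc["frame"][190:340,170:320,::-1],(500,500)))
E
```

```text
[0.46204347 0.30590415 0.1224725 ] [-0.4040265  -0.20815023  2.11847831] 0.04251909395340702
```

View pics/j.png

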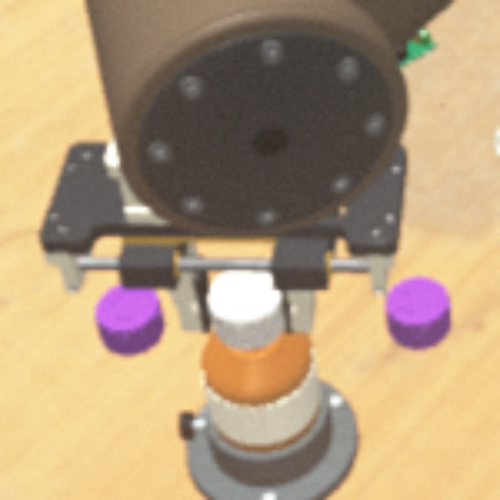

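The cap is between the fingers at (245,310), with an opening of 42.5 mm. Now I'll press.

Call:
move_arm:
  commands:
    - [0, 0, 0, 0, 0, 0, 0]
    - [0, 0, 0, 0, 0, 0, 0]
    - [0, 0, 0, 0.2, 0, 0, 0]
    - [0, 0, 0, 0.4, 0, 0, 0]
    - [0, 0, 0, 0.5, 0, 0, 0]
    - [0, 0, 0, 0.6, 0, 0, 0]
    - [0, 0, 0, 0.6, 0, 0, 0]
    - [0, 0, 0, 0.6, 0, 0, 0]

```text
clock: 10.95
tool_pos: [0.4621, 0.306, 0.117]
orientation: [-180.0, -0.0, -56.0]
force: [-4.0, -1.6, 9.7]
opening: 0.0424
```

```bash
python3 - <<'E'
from h import *
for i in range(2):
    w=cams.snapshot("wrist");o=sensors.get_obs();print(o["tool_pos"],o["force"],o["opening"])
cv2.imwrite("pics/k.png",w["frame"][:,:,::-1])
E
```

```text
[0.46212239 0.30592569 0.11697325] [-3.7641689  -0.58196917  9.93336172] 0.042474192021061036
[0.46212586 0.30592654 0.11700424] [-3.35116058 -0.31783013  9.08611054] 0.04260312895949493
```

View pics/k.png

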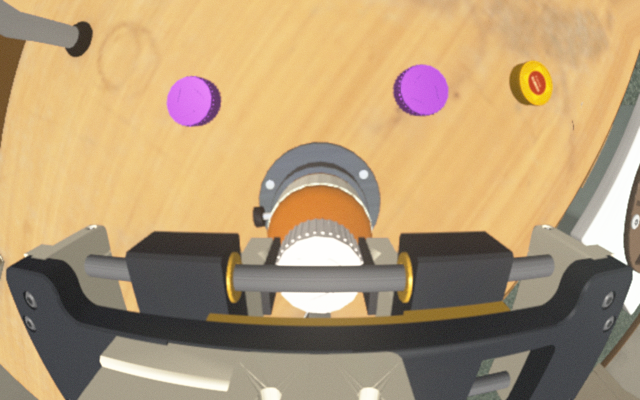

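It is pressed 5.4 mm at about 9.5 N. Now I'll turn it anticlockwise while pressed.

Call:
move_arm:
  commands:
    - [0, 0, 0, 0.03, 0, 0, -0.1]
    - [0, 0, 0, 0.03, 0, 0, -0.25]
    - [0, 0, 0, 0.03, 0, 0, -0.42]
    - [0, 0, 0, 0.03, 0, 0, -0.6]
    - [0, 0, 0, 0.03, 0, 0, -0.78]
    - [0, 0, 0, 0.03, 0, 0, -0.96]
    - [0, 0, 0, 0.03, 0, 0, -1.14]
    - [0, 0, 0, 0.03, 0, 0, -1.3]

```text
clock: 12.05
tool_pos: [0.4633, 0.3071, 0.1173]
orientation: [-179.9, -0.2, 18.8]
force: [-0.1, 1.0, 9.5]
opening: 0.0425
```

```bash
python3 - <<'E'
from h import *
for i in range(3):
    w=cams.snapshot("wrist")
o=sensors.get_obs();print(o["tool_pos"],o["orientation"],o["force"],o["moment"],o["opening"],o["joint_pos"])
cv2.imwrite("pics/l.png",w["frame"][:,:,::-1])
E
```

```text
[0.46333694 0.30704846 0.11733734] [-179.92690718   -0.20643191   18.58145238] [-0.41897047  0.56378025  9.06668932] [0.01348899 0.23233726 0.01663549] 0.04257662675408266 [ 53.76049192  14.87280601 -23.07195698   0.07527208 -51.84442144
  54.77469801]
```

View pics/l.png

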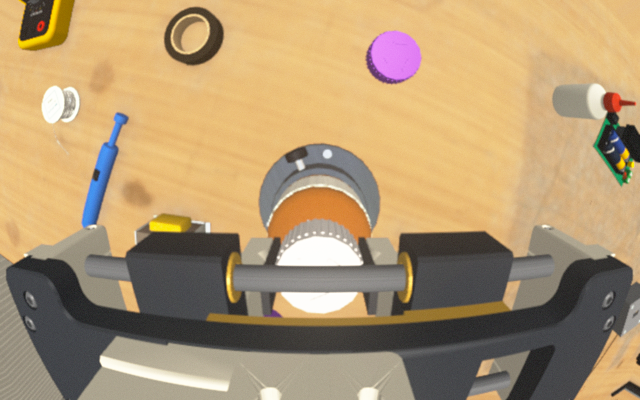

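Call:
move_arm:
  commands:
    - [0, 0, 0, -0.3, 0, 0, 0]
    - [0, 0, 0, -0.6, 0, 0, 0]
    - [0, 0, 0, -0.9, 0, 0, 0]
    - [0, 0, 0, -1.3, 0, 0, 0]
    - [0, 0, 0, -1.8, 0, 0, 0]
    - [0, 0, 0, -2.5, 0, 0, 0]
    - [0, 0, 0, -3.5, 0, 0, 0]
    - [0, 0, 0, -4.5, 0, 0, 0]

```text
clock: 13.2
tool_pos: [0.4619, 0.3056, 0.1615]
orientation: [180.0, 0.0, 18.5]
force: [-0.5, 0.6, 0.0]
opening: 0.0426
```

```bash
python3 - <<'E'
from h import *
for i in range(2):
    w=cams.snapshot("wrist")
sc=cams.snapshot("scene")
o=sensors.get_obs();print(o["tool_pos"],o["orientation"],o["force"],o["opening"])
cv2.imwrite("pics/m.png",np.hstack([cv2.resize(sc["frame"][190:340,170:320,::-1],(400,400)),cv2.resize(w["frame"][100:300,220:420,::-1],(400,400))]))
E
```

```text
[0.46220137 0.3060687  0.16157515] [-1.79954948e+02 -6.65252730e-02  1.84617686e+01] [-0.80009097  0.1372539  -0.86253964] 0.04278850661853728
```

View pics/m.png

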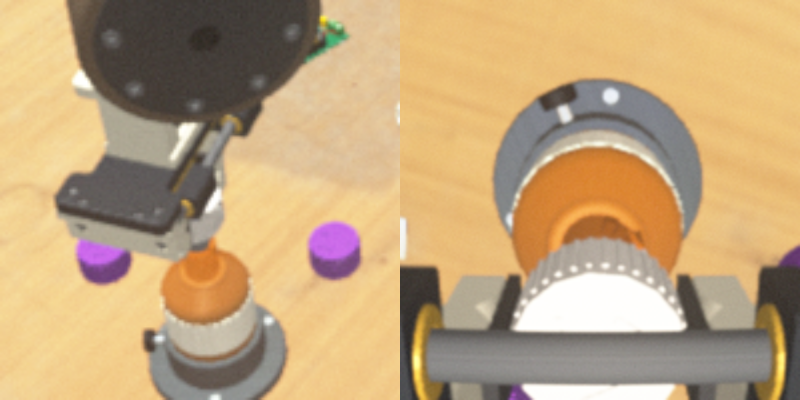

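The cap is off, with the orange neck visible below it. I'll lift to the final height.

Call:
move_arm:
  commands:
    - [0, 0, 0, -1, 0, 0, 0]
    - [0, 0, 0, -2, 0, 0, 0]
    - [0, 0, 0, -3, 0, 0, 0]
    - [0, 0, 0, -4, 0, 0, 0]
    - [0, 0, 0, -5, 0, 0, 0]
    - [0, 0, 0, -5, 0, 0, 0]
    - [0, 0, 0, -5, 0, 0, 0]
    - [0, 0, 0, -5, 0, 0, 0]

```text
clock: 14.35
tool_pos: [0.4618, 0.3056, 0.2103]
orientation: [180.0, 0.0, 18.5]
force: [0.7, 0.2, 0.6]
opening: 0.0423
```

```bash
python3 - <<'E'
from h import *
w=cams.snapshot("wrist");sc=cams.snapshot("scene");t=cams.snapshot("top")
o=sensors.get_obs();print(o["clock"],o["tool_pos"],o["orientation"],o["force"],o["opening"])
cv2.imwrite("pics/n.png",np.hstack([cv2.resize(sc["frame"][130:340,170:380,::-1],(400,400)),cv2.resize(w["frame"][100:300,220:420,::-1],(400,400))]))
cv2.imwrite("pics/n2.png",t["frame"][:,:,::-1])
E
```

```text
14.5 [0.46188121 0.30570101 0.21042714] [1.79979948e+02 3.13613591e-02 1.84626706e+01] [-0.63708325 -0.48826822 -0.42846879] 0.04256654214614946
```

View pics/n.png

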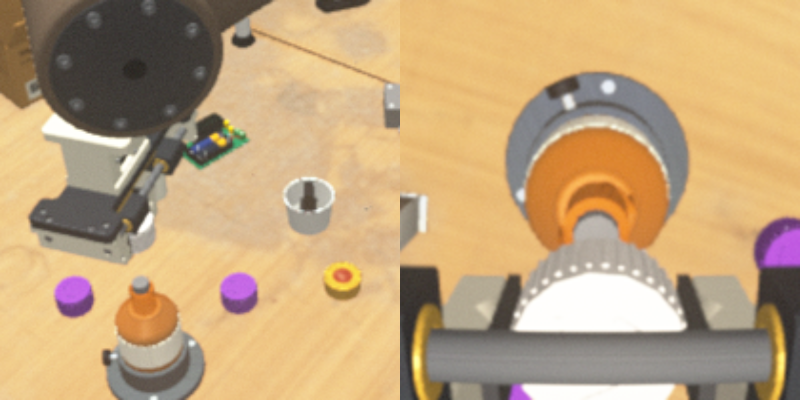

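View pics/n2.png

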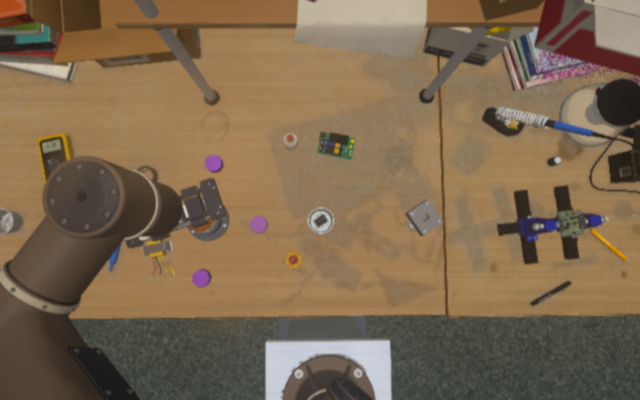

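The scene crop shows the cap held upright above the open mouth at (142,230), with the plug in the tub at (309,200). In the top view the bystanders have not moved. I'll hand the job in.

```bash
python3 - <<'E'
from plant import job,sensors
print(job.close_job())
E
```

```text
the job is handed in; nothing more can be done
None
```

I finished the job in the order asked and handed it in at about 14.5 s; no verdict was reported.

- **Plug:** I pulled it straight up out of the socket and dropped it into the tub. The pictures show the plug inside the tub, standing upright.
- **Cap:** I pressed it about 5.4 mm at roughly 9.5 N, turned it about 75° anticlockwise while pressed, and lifted it off.
- **Final pose:** The cap is still gripped at an opening of 42.6 mm and upright, with the tool axis within 0.1° of vertical. The TCP is at (0.462, 0.306, 0.210), which puts the cap's lower rim about 7 cm above the mouth.

**Last checks:** The final pictures show the mouth open and the bystanders where they started. The top and wrist cameras differed by about 1 to 2 mm on where the cap was. I used the wrist camera's value, and did not measure the cap against the mouth again after lifting. None of my checks failed.

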